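# Nest the katoris and open the child-proofed cupboard

## Task

The two katoris standing on the table are in the way of the little cupboard's door: nest both into the katori on the steel plate, so that all three make one upright stack on the plate. Then reach down through the gap behind the ajar door, press the hidden orange safety catch down and, with it pressed, swing the door open until it stands square to the cupboard or a little beyond. Leave the dabba, the tumbler and the rice scoop where they are.

Things in the scene. Friction and masses are not known exactly. Their poses are not given: they have to be found in the camera images.
- cupboard: Small wooden tabletop cupboard, fixed, 170 deep (x) x 250 wide (y) x 170 mm high. Origin: centre of its underside; its open front is the plane x = -85 mm in its own frame and faces -x, roughly to the robot. The roof's top face is at 170 mm; the roof begins 12 mm behind the front plane, and a fixed steel rail 8 mm deep hangs under its front edge, 8 to 18 mm below the top.
- door (a joint): Angle q of the white door, rad: 0 shut, open to a stop at 1.65; starts at 0.165 to 0.195, the catch stops it at 0.20. 240 wide, 14 thick, 6 to 170 mm above the table. In the cupboard's frame the inner face runs from hinge_top along (-sin q, -cos q), its normal to the inside is (cos q, -sin q): opening is clockwise from above, towards -x. Stays where left (about 0.6 N at the edge moves it).
- hinge_top (a point): Point on the door's upright hinge axis (on the cupboard's +y side, 120 mm from its middle), in the plane of the inner face, 170 mm above the table, level with the tops of roof and door. Axes as the cupboard's.
- door_edge (a point): Top of the door's free edge on the inner face, 240 mm from the hinge axis. x axis: out of the inner face, towards the inside; y axis: along the door towards the hinge.
- catch (a joint): Angle of the spring catch, rad: 0 up (rest), to 0.40 pressed. Orange level bar, 74 long, 26 wide, 5 thick, out of the door's inner face 200 mm from the hinge, its top 20 mm below the roof's; pivots at the door. A 9 mm barb on its far end hooks behind the rail. 0.12 rad frees it; keep it pressed until the door has moved 20 mm there. 3 to 4 N at catch_pad. Gap from door to roof edge there: 45 to 51 mm.
- catch_pad (a point): Point on the catch bar's top, on its middle line, 25 mm from the door's inner face: the place to press. x axis: along the bar away from the door.
- katori_a: Steel katori (small bowl) on the plate. Origin: centre of its underside; z up its axis. Height 42; foot 38 mm across, 58 at 29 mm height, then an upright collar 69 mm across from 30.5 mm up to the rim; wall 2.5, inner floor 13 mm above the underside. Nested, each sits on the floor of the one below, 13 mm higher, its collar wholly above the lower rim. 60 to 130 g.
- katori_b: Steel katori, same size and shape as katori_a, standing on the table in the door's path. Origin: centre of its underside.
- katori_c: Steel katori, same size and shape as katori_a, standing on the table in the door's path. Origin: centre of its underside.
- plate: Loose round steel plate, 210 mm across, rim 18 mm high, inner floor 4 mm above the table and flat to 65 mm from the centre. Origin: centre of its underside.
- dabba: Bystander: closed round steel tin with twist cap, 77 mm across, 78 mm high. Origin: centre of its underside.
- tumbler: Bystander: steel tumbler, 64 mm across the rim, 95 mm high. Origin: centre of its underside.
- scoop: Bystander: grey plastic rice scoop lying flat, about 183 x 56 mm, up to 17 mm high; blade to +x (73 mm from the origin), handle to -x (110 mm). Origin: under the joint of blade and handle.
There are look-alikes about, which are no part of the job. Leave any blue or green look-alike of the katori_a alone.

How it is judged:
On the way, in this order (a step that is already met when the one before it is completed fails the run):
1. all three katoris nested in one upright stack on the plate and let go (horizontal distance between each of katori_b, katori_c and katori_a below 0.009 m and ((z of katori_b in the frame of katori_a between 0.009 and 0.018 m and z of katori_c in the frame of katori_a between 0.021 and 0.033 m) or (z of katori_c in the frame of katori_a between 0.009 and 0.018 m and z of katori_b in the frame of katori_a between 0.021 and 0.033 m)) and angle between each of katori_a, katori_b, katori_c's own z axis and vertical below 0.15 rad and horizontal distance between katori_a and plate below 0.06 m and z of katori_a in the frame of plate below 0.01 m and contact force between the fingers and katori_a below 0.1 N and contact force between the fingers and katori_b below 0.1 N and contact force between the fingers and katori_c below 0.1 N), for 0.2 s.
2. the catch pressed down through the gap while the door is still ajar (value of joint catch above 0.12 rad and value of joint door below 0.23 rad).
3. the door swung wide open (value of joint door above 1.45 rad), for 0.1 s.
At the end, for the whole second after the job is handed in: Door open at least 1.45 rad (83 degrees) and still, catch sprung up; the three katoris still and stacked on the plate in either order: centres within 9 mm, tilt under 0.15 rad, seated 9 to 18 and 21 to 33 mm above katori_a, which stands on the plate's floor within 60 mm of its centre (horizontal distance between each of katori_b, katori_c and katori_a below 0.009 m and ((z of katori_b in the frame of katori_a between 0.009 and 0.018 m and z of katori_c in the frame of katori_a between 0.021 and 0.033 m) or (z of katori_c in the frame of katori_a between 0.009 and 0.018 m and z of katori_b in the frame of katori_a between 0.021 and 0.033 m)) and angle between each of katori_a, katori_b, katori_c's own z axis and vertical below 0.15 rad and horizontal distance between katori_a and plate below 0.06 m and z of katori_a in the frame of plate below 0.01 m and value of joint door above 1.45 rad and velocity of joint door between -0.05 and 0.05 rad/s and value of joint catch below 0.05 rad and linear speed of each of katori_a, katori_b, katori_c below 0.02 m/s); the robot touches nothing.
It fails at once if the dabba moved by more than 20 mm (distance of dabba from where it was at the start of the episode above 0.02 m).
It fails at once if the tumbler moved by more than 20 mm (distance of tumbler from where it was at the start of the episode above 0.02 m).
It fails at once if the scoop moved by more than 20 mm (distance of scoop from where it was at the start of the episode above 0.02 m).
It also fails if it takes over 72 s, if anything falls off the work surface, if the arm or the gripper's body presses on something with over 40 N, if the wrist force passes 120 N, or if a joint passes its speed limit or range.

## Robot

A 6-joint arm with a two-finger parallel gripper is mounted at the origin on the work surface. World frame = base frame: x ahead of the robot, y to its left, z up, the work surface at z = 0. Lengths are in m, angles in rad, forces in N, time in s.
With the tool pointing down it reaches from about 0.35 to 0.95 m from the base axis. Payload 17.4 kg.
Tool frame: the origin (TCP) lies where the fingers leave the gripper's body, on its centre line; the fingertips stand 84 mm ahead of it and the grasp point (between the pads) lies 65 mm ahead of it; z points along the fingers, x is the direction in which the jaws open and shut, and the axes are right-handed (so a half turn about z gives the same grasp; the last joint's range is limited). The gripper opens to 93 mm and grips with 3 to 60 N. Pads are 15 mm wide; open, the fingers measure 128 mm over their backs; the gripper's body (75 mm by 188 mm) begins 65 mm behind the grasp point.
Start: joints at [1.066, 0.116, 1.442, -0, 1.584, -0.038], TCP at [0.304, 0.603, 0.303] pointing down, gripper open.
Joint ranges: [-2.83, 2.83], [-0.83, 2.19], [0.07, 2.5], [-1.14, 4.28], [0.01, 3], [-2.97, 2.97]. Speed limits (rad/s): [1.89, 1.89, 2.22, 3.14, 3.14, 3.14].

## Interface

Orientations are given as a 3x3 rotation matrix whose columns are the frame's x, y, z axes.
In Python, from cell import arm, optics gives the robot as it stands. The module is installed in compiled form; this text tells all that it offers.
- The arm moves only by the tool arm_command, never from a script. Its argument "plan" is a list that holds one entry, the list of rows, each a list of 7 numbers: the shift along the world's x, y, z in mm, then the turn, a rotation vector about the world's x, y, z in degrees, then the finger opening in mm, from 0 to 93. A call has 1 to 12 rows; each row is the pose to reach, as a shift and turn from the pose measured when the call began; what a row does not reach only later rows make up. A row lasts 1/8 s, in which the tool goes at most 62.5 mm and 10.7 degrees, less where a joint would pass 70% of its speed; a pose out of reach is approached as far as the arm can. A call with a gripper value outside its range is refused whole. The fingers move at their own pace and stop on an object; "squeeze" is the grip in N (left out, the last holds). Time passes only in rows, so rows that repeat a pose let the fingers close. It gives the time, the measured TCP pose, the force and the opening at its end, in the units of the state.
- arm.state(): the state, without advancing time (a new reading comes with each control period).
- optics.capture(name): name is "scene" or "top"; returns a dict with "img" (384x512x3 uint8, blue, green, red), "range_z" (384x512 float32, m along the optical axis (not along the pixel's ray), 0 where there is no reading), "K" (3x3 intrinsics, pixels), "R" (3x3) and "t" (3): a world point X has camera coordinates R X + t. Camera axes: x right, y down, z forward; pixel columns grow to the right and rows downward; lengths in m; the calibration is good to about 2 mm. A picture is of the moment at which its call begins.
- arm.job_done(): hands the job in, once; it reports no verdict.
The state is a dict: "t": time; "joint_pos": joint angles; "qd": joint speeds; "joint_efforts": joint torques, N m; "ee_pos": TCP position; "tool_rot": TCP orientation; "ft_force": force on the tool from outside, world axes, zero at the start; "torque": the same for the moment, N m; "finger_gap": opening from 0.0 (shut) to 1.0 (fully open).
Only numpy, scipy, OpenCV 4.12 (cv2) and the standard library are available. Lean on these libraries where they do the work, as an engineer would, in place of code of your own. Each camera call takes 0.05 s, during which the arm holds its last target.

## Working session

There is one attempt and no reset: what is moved stays moved. The work goes in short steps, Python scripts to look and compute and a tool call to move; the robot and the scene stay as the last step left them, time stands still between calls to the robot, and variables do not carry over. Pictures are saved under pics/ and viewed, and the job is handed in when it is done.

Besides the shell and the picture viewer there is one more tool, called by a JSON object that holds its "name" and its "arguments". arm_command: Moves the arm, as the interface text tells. Its arguments: {"type":"object","properties":{"plan":{"type":"array"},"squeeze":{"type":"number"}},"required":["plan"]}

```bash
mkdir -p pics; cat > h.py <<'E'
import numpy as np,cv2
from cell import arm,optics
def cap(n,fn=None):
    c=optics.capture(n)
    if fn: cv2.imwrite('pics/'+fn,c['img'])
    K,R,t=c['K'],c['R'],c['t']
    z=c['range_z']; v,u=np.mgrid[:z.shape[0],:z.shape[1]]
    P=np.stack([(u-K[0,2])/K[0,0]*z,(v-K[1,2])/K[1,1]*z,z],-1)
    W=(P-t)@R
    W[z==0]=np.nan
    c['W']=W
    return c
E
python3 - <<'E'
from h import *
for n in('scene','top'):
    c=cap(n,n+'0.png'); np.savez(n+'0.npz',**c); print(n,c['K'],c['R'],c['t'])
    cv2.imwrite('pics/'+n+'0big.png',cv2.resize(c['img'],(768,576)))
print(arm.state())
E
```

```text
scene [[477.07303868   0.         254.8301431 ]
 [  0.         477.07303868 195.53046607]
 [  0.           0.           1.        ]] [[-0.77819313  0.6280209  -0.00228188]
 [ 0.45096697  0.55626598 -0.69799495]
 [-0.43708609 -0.54420393 -0.71609904]] [ 0.45875591 -0.08052022  1.67538661]
top [[364.36019629   0.         255.10050523]
 [  0.         364.36019629 193.89823109]
 [  0.           0.           1.        ]] [[-0.02056213 -0.99978746 -0.00149436]
 [-0.99238322  0.02059139 -0.12145594]
 [ 0.1214609  -0.00101441 -0.9925957 ]] [-0.07943009  0.52233322  1.31308882]
{'t': 0.1, 'joint_pos': array([ 1.06622782e+00,  1.16434411e-01,  1.44217972e+00, -6.70326973e-06,
        1.58398923e+00, -3.78119034e-02]), 'qd': array([ 0.00115859, -0.00189356, -0.00131905, -0.00145633,  0.00209028,
        0.00143165]), 'joint_efforts': array([ 1.60991531e-03, -7.22887444e+01, -6.23865151e+01,  7.82420347e-02,
        2.28258222e-02, -1.14563454e-04]), 'ee_pos': array([0.30371808, 0.60271056, 0.30209303]), 'tool_rot': array([[ 4.49992035e-01,  8.93032438e-01, -4.82734745e-04],
       [ 8.93031997e-01, -4.49992293e-01, -8.87989480e-04],
       [-1.01023033e-03, -3.15093798e-05, -9.99999489e-01]]), 'ft_force': array([-0.09544608, -1.02473893, -0.48501091]), 'torque': array([ 0.01747304, -0.04169302,  0.03779112]), 'finger_gap': 1.0002272908398153}
```

```bash
ls
```

```text
h.py
pics
scene0.npz
top0.npz
```

View pics/scene0big.png

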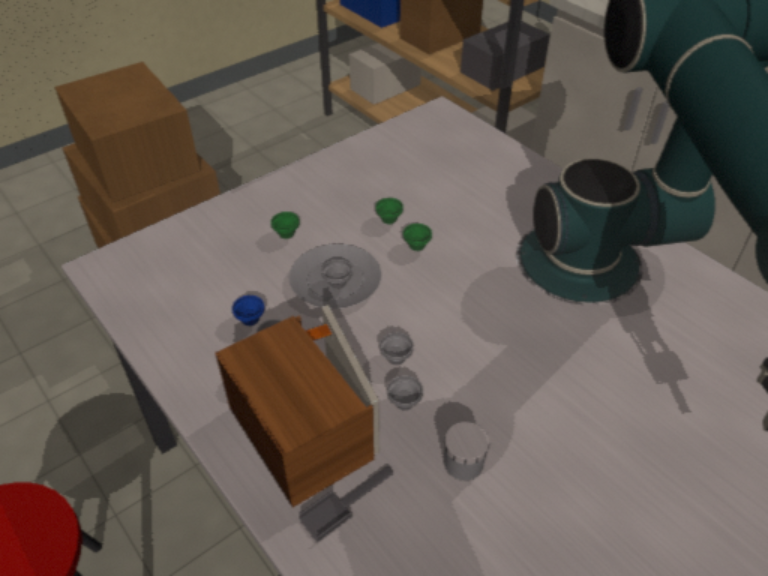

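View pics/top0big.png

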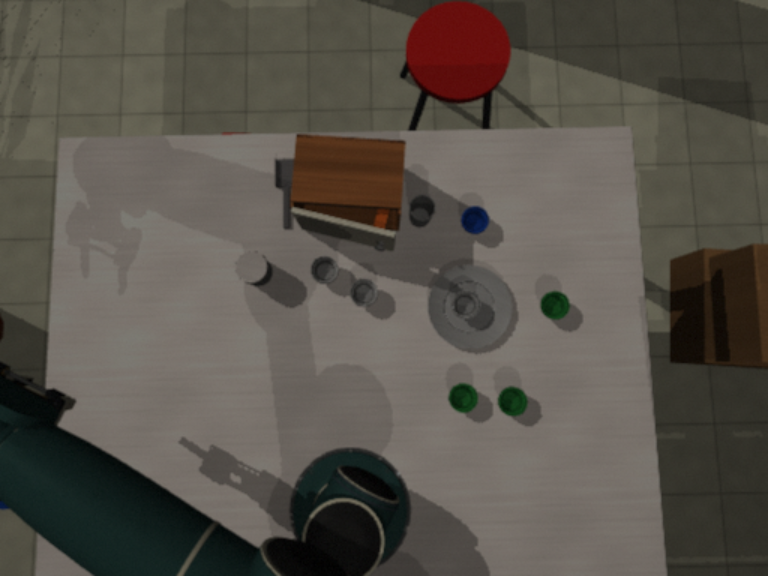

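The table top in the top view (768x576 scale) shows these:
- **Grey katoris:** two stand on the table at (324,269) and (363,292), and one is on the plate at (465,305).
- **Look-alikes:** blue bowl at (475,220), green bowls at (555,305), (463,398) and (513,401).
- **Bystanders:** tumbler (253,268), dabba (421,210), scoop (285,190).
- **Cupboard and catch:** cupboard at (350,170), orange catch at (382,218).

I choose the three uncoloured steel ones, and check them in a crop with measurements.

```bash
python3 - <<'E'
from h import *
c=dict(np.load('top0.npz')); W=c['W']
s=2/3*np.array([1,1])
def reg(u0,u1,v0,v1): return W[v0:v1,u0:u1].reshape(-1,3)
def fit(P,lo,hi):
    P=P[(P[:,2]>lo)&(P[:,2]<hi)]
    xy=P[:,:2].astype(np.float32)
    (cx,cy),r=cv2.minEnclosingCircle(xy)
    A=np.c_[2*xy,np.ones(len(xy))].astype(float);s=np.linalg.lstsq(A,(xy.astype(float)**2).sum(1),rcond=None)[0]
    return len(P),np.round([cx,cy,r,s[0],s[1],np.sqrt(s[2]+s[0]**2+s[1]**2)],4)
for n,(u,v),r,lo,hi in [('k1',(324,269),16,.033,.06),('k2',(363,292),16,.033,.06),('ka',(465,303),16,.036,.06),('tumb',(253,268),20,.07,.12),('dabba',(421,208),18,.06,.1),('plate',(472,305),48,.010,.025)]:
    u,v=int(u/1.5),int(v/1.5); P=reg(u-r,u+r,v-r,v+r); print(n,fit(P,lo,hi),np.nanmax(P[:,2]),np.nanmedian(P[:,2]))
im=c['img'][110:250,170:350]; cv2.imwrite('pics/crop0.png',cv2.resize(im,None,fx=4.2,fy=4.2,interpolation=cv2.INTER_CUBIC))
cs=np.load('scene0.npz');im=cs['img'][130:290,130:340]; cv2.imwrite('pics/crop1.png',cv2.resize(im,None,fx=3.7,fy=3.7,interpolation=cv2.INTER_CUBIC))
E
```

```text
k1 (68, array([0.5776, 0.0517, 0.0345, 0.5771, 0.0513, 0.0321])) 0.04981307084909185 0.0015913307900515378
k2 (62, array([ 0.5193, -0.0439,  0.0347,  0.5191, -0.0438,  0.0321])) 0.04687924963276097 0.0017725858708601857
ka (72, array([ 0.4845, -0.2924,  0.0344,  0.4839, -0.2916,  0.032 ])) 0.053096638616517006 0.0072701353138001626
tumb (367, array([0.5812, 0.2227, 0.0399, 0.5813, 0.2216, 0.0277])) 0.08615423855910051 0.0018328830733366824
dabba (139, array([ 0.7061, -0.1727,  0.0504,  0.7102, -0.1792,  0.0339])) 0.17560473543577043 0.0025875745409355963
plate (1184, array([ 0.472 , -0.3005,  0.1153,  0.4816, -0.3065,  0.0862])) 0.053096638616517006 0.0015438245036969488
```

View pics/crop0.png

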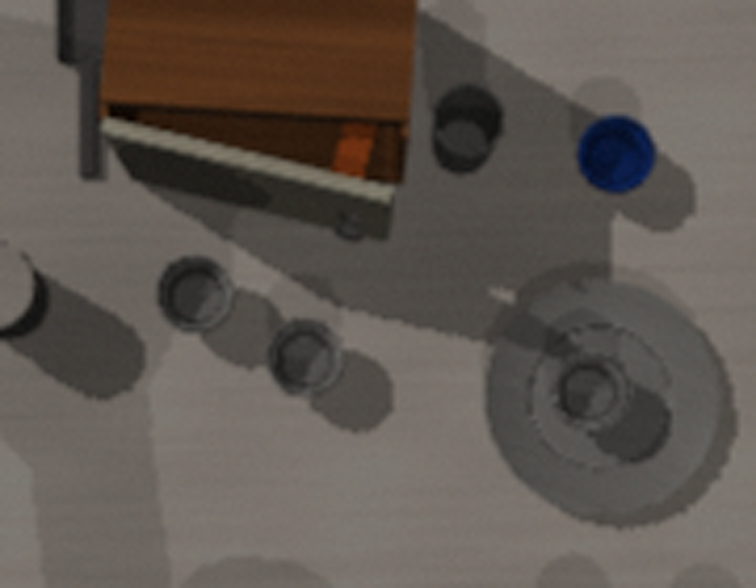

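View pics/crop1.png

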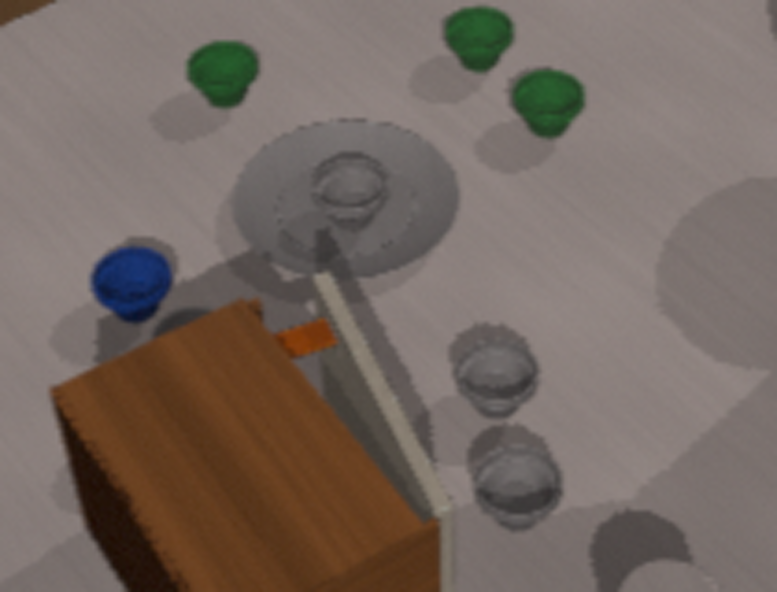

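```bash
python3 - <<'E'
from h import *
for n in('top','scene'):
    c=dict(np.load(n+'0.npz')); W=c['W']; im=c['img'].astype(int)
    b,g,r=im[...,0],im[...,1],im[...,2]
    X,Y,Z=W[...,0],W[...,1],W[...,2]
    roi=(X>.5)&(X<1.0)&(Y>-.3)&(Y<.3)
    roof=roi&(r-b>30)&(np.abs(Z-.17)<.008)
    ys,xs=np.nonzero(roof); P=W[roof]
    print(n,'roof',len(P),P.mean(0))
    rect=cv2.minAreaRect((P[:,:2]*1000).astype(np.float32)); print(rect, cv2.boxPoints(rect).round(1).tolist())
    door=roi&(np.abs(r-b)<30)&(np.abs(Z-.17)<.007)
    Pd=W[door]; print('door',len(Pd))
    rd=cv2.minAreaRect((Pd[:,:2]*1000).astype(np.float32)); print(rd, cv2.boxPoints(rd).round(1).tolist(),np.median(Pd[:,2]))
    org=roi&(r>120)&(b<60)&(g<r*.5)&(np.abs(Z-.15)<.012)
    Po=W[org]; print('orange',len(Po),Po.mean(0) if len(Po) else None)
    if len(Po)>3: print(cv2.minAreaRect((Po[:,:2]*1000).astype(np.float32)),np.median(Po[:,2]))
    for nm,(x,y,z) in {'k1':(.577,.0513,.042),'k2':(.519,-.0438,.042),'ka':(.484,-.292,.046)}.items():
        # refine
        m=((X-x)**2+(Y-y)**2<.045**2)&(Z>z-.007)&(Z<z+.012)
        q=W[m]; (cx,cy),rr=cv2.minEnclosingCircle((q[:,:2]*1000).astype(np.float32)); print(nm,len(q),round(cx,1),round(cy,1),round(rr,1),np.median(q[:,2]))
E
```

```text
top roof 3269 [ 0.77934837 -0.01645293  0.17009968]
((757.4741821289062, -14.963424682617188), (249.67816162109375, 206.99917602539062), 84.15569305419922) [[641.7999877929688, -128.60000610351562], [847.7000122070312, -149.6999969482422], [873.0999755859375, 98.69999694824219], [667.2000122070312, 119.80000305175781]]
door 371
((749.73974609375, -15.929840087890625), (247.9469451904297, 226.482421875), 85.03778839111328) [[626.2000122070312, -129.60000610351562], [851.7999877929688, -149.1999969482422], [873.2999877929688, 97.80000305175781], [647.5999755859375, 117.4000015258789]] 0.17001649823740575
orange 0 None
k1 52 577.6 51.7 34.4 0.0407210447037895
k2 49 519.5 -44.3 34.4 0.03906858730635119
ka 56 484.5 -292.4 34.3 0.04560772398408701
scene roof 4998 [ 0.78749364 -0.00620254  0.16962332]
((779.1216430664062, -14.969390869140625), (254.16165161132812, 170.2522735595703), 85.11615753173828) [[683.5, -134.3000030517578], [853.0999755859375, -148.8000030517578], [874.7999877929688, 104.4000015258789], [705.0999755859375, 118.9000015258789]]
door 424
((760.0863037109375, -27.538772583007812), (240.85748291015625, 210.44467163085938), 75.1038589477539) [[627.4000244140625, -116.9000015258789], [830.7999877929688, -171.0], [892.7000122070312, 61.79999923706055], [689.4000244140625, 115.9000015258789]] 0.16941344858649976
orange 35 [ 0.67592227 -0.08595027  0.1495517 ]
((675.6680908203125, -83.47305297851562), (18.207489013671875, 37.5626220703125), 23.918601989746094) 0.14962004441560126
k1 110 578.4 55.1 37.3 0.03954414554407574
k2 95 520.0 -40.9 36.8 0.039940128816273325
ka 94 488.3 -288.2 37.3 0.043046517646473895
```

```bash
python3 - <<'E'
from h import *
th=np.deg2rad(-5.1)
ex=np.array([np.cos(th),np.sin(th)]);ey=np.array([-np.sin(th),np.cos(th)])
for n in('top','scene'):
    c=dict(np.load(n+'0.npz')); W=c['W']; im=c['img'].astype(int)
    b,g,r=im[...,0],im[...,1],im[...,2]
    X,Y,Z=W[...,0],W[...,1],W[...,2]
    roi=(X>.5)&(X<1.0)&(Y>-.3)&(Y<.3)&(np.abs(Z-.17)<.008)
    Q=(W[...,:2]-[.779,-.015])@np.stack([ex,ey],1)*1000
    roof=roi&(r-b>30)&(Q[...,0]>-60)
    q=Q[roof];print(n,'roof pct',np.percentile(q,[.5,2,98,99.5],axis=0).round(1).tolist())
    door=roi&(Q[...,0]<-78)
    q=Q[door]; m,mc=[],[]
    (cx,cy),(w,h),a=cv2.minAreaRect(q.astype(np.float32)); print('door',len(q),cx,cy,w,h,a,cv2.boxPoints(((cx,cy),(w,h),a)).round(1).tolist())
    vx,vy,x0,y0=cv2.fitLine(q.astype(np.float32),cv2.DIST_HUBER,0,.01,.01).ravel(); print('line ang',np.arctan2(vx,vy),x0,y0, 'y range',q[:,1].min(),q[:,1].max())
    q=q[(q[:,1]>-100)&(q[:,1]<100)]; d=(q-[x0,y0])@[vy,-vx]; print('thick',np.percentile(d,[1,50,99]))
    x,y,z=.779,-.015,.17
# plate
c=dict(np.load('top0.npz'));W=c['W'];X,Y,Z=[W[...,i] for i in range(3)]
m=(np.hypot(X-.482,Y+.306)<.13)&(Z>.012)&(Z<.024)&(np.hypot(X-.4845,Y+.2924)>.05)&(X<.56)
q=W[m][:,:2]*1000;(cx,cy),rr=cv2.minEnclosingCircle(q.astype(np.float32));print('plate',cx,cy,rr,len(q))
E
```

```text
top roof pct [[-59.2, -124.5], [-57.0, -120.9], [77.4, 117.3], [80.2, 121.2]]
door 320 -111.11550903320312 -2.3930282592773438 248.01516723632812 57.11758041381836 88.7874526977539 [[-142.3000030517578, -125.80000305175781], [-85.19999694824219, -127.0], [-79.9000015258789, 121.0], [-137.0, 122.19999694824219]]
line ang 0.17614801 -116.36185 1.1924163 y range -126.97718179135589 121.12404492832138
thick [-6.83645684 -0.18147845  7.39590529]
scene roof pct [[-58.9, -123.9], [-56.7, -119.2], [82.7, 123.8], [84.4, 125.4]]
door 433 -109.41405487060547 -0.69903564453125 60.36560821533203 251.67184448242188 0.138384610414505 [[-139.89999389648438, 125.0999984741211], [-139.3000030517578, -126.5999984741211], [-78.9000015258789, -126.5], [-79.5, 125.19999694824219]]
line ang 0.17676768 -110.622215 11.655938 y range -126.47146054497149 125.19616798109674
thick [-8.04420859 -0.19921165  6.37405928]
plate 481.4707946777344 -305.0873718261719 104.51312255859375 639
```

Crop check: the bowls at crop (195,292), (305,357) and (590,390) are bare steel. The blue one at (617,155) is not. The dark cylinder at (467,130) is the dabba. Steel targets in world mm are k1 (577.6,51.7), k2 (519.5,-44.3) and ka (484.5,-292.4). I'll pick k2 first.

{"name": "arm_command", "arguments": {"plan": [[[216,-647,-80,0,0,27,93],[216,-647,-80,0,0,27,93],[216,-647,-80,0,0,27,93],[216,-647,-80,0,0,27,93],[216,-647,-80,0,0,27,93],[216,-647,-80,0,0,27,93],[216,-647,-80,0,0,27,93],[216,-647,-80,0,0,27,93],[216,-647,-80,0,0,27,93],[216,-647,-80,0,0,27,93],[216,-647,-80,0,0,27,93],[216,-647,-80,0,0,27,93]]], "squeeze": 10}}

```text
t: 1.6
ee_pos: [0.52, -0.0476, 0.2209]
tool_rot: [[0.0, 1.0, -0.002], [1.0, -0.0, -0.001], [-0.001, -0.002, -1.0]]
ft_force: [-1.4, 0.7, -0.5]
finger_gap: 1.0
```

{"name": "arm_command", "arguments": {"plan": [[[0,3,-40,0,0,0,93],[0,3,-80,0,0,0,93],[0,3,-104,0,0,0,93],[0,3,-104,0,0,0,93],[0,3,-104,0,0,0,93]]]}}

```text
t: 2.22
ee_pos: [0.5203, -0.0441, 0.1182]
tool_rot: [[-0.001, 1.0, -0.001], [1.0, 0.001, -0.001], [-0.001, -0.001, -1.0]]
ft_force: [-0.0, 0.3, -0.5]
finger_gap: 1.001
```

```bash
python3 - <<'E'
from h import *
print(arm.state()['ee_pos'],arm.state()['ft_force'])
for n in('scene','top'):
    c=cap(n); im=c['img']
    x=c['R']@np.array([.519,-.044,.042])+c['t'];p=c['K']@x;u,v=(p[:2]/p[2]).astype(int)
    s=im[v-50:v+50,u-60:u+60]; cv2.imwrite(f'pics/g1{n}.png',cv2.resize(s,None,fx=6,fy=6,interpolation=cv2.INTER_CUBIC))
E
```

```text
[ 0.5203173  -0.04411075  0.11819287] [-0.01953842  0.33921087 -0.51006947]
```

View pics/g1scene.png

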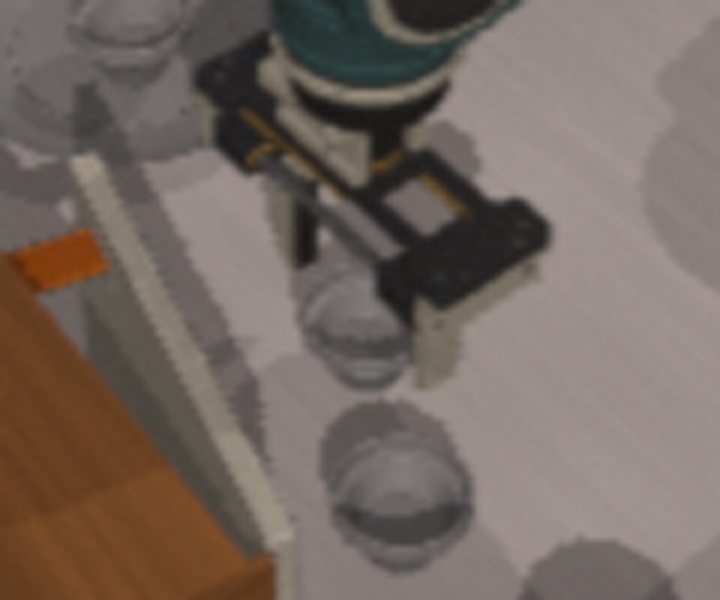

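The picture shows the katori at about (360,330), between the fingers at (300,230) and (435,345). I'll close now.

{"name": "arm_command", "arguments": {"plan": [[[0,0,-2,0,0,0,93],[0,0,-2,0,0,0,60],[0,0,-2,0,0,0,60],[0,0,-2,0,0,0,60],[0,0,-2,0,0,0,60],[0,0,20,0,0,0,60],[0,0,60,0,0,0,60],[0,0,80,0,0,0,60],[0,0,80,0,0,0,60]]], "squeeze": 10}}

```text
t: 3.45
ee_pos: [0.5209, -0.0444, 0.1993]
tool_rot: [[-0.0, 1.0, 0.002], [1.0, 0.0, -0.002], [-0.002, 0.002, -1.0]]
ft_force: [0.0, -0.4, -2.0]
finger_gap: 0.732
```

```bash
python3 - <<'E'
from h import *
s=arm.state();print(s['ee_pos'],s['ft_force'],s['finger_gap']*93)
for n in('scene','top'):
    c=cap(n); im=c['img']
    x=c['R']@np.array([.519,-.044,.1])+c['t'];p=c['K']@x;u,v=(p[:2]/p[2]).astype(int)
    s=im[v-50:v+50,u-60:u+60]; cv2.imwrite(f'pics/g2{n}.png',cv2.resize(s,None,fx=6,fy=6,interpolation=cv2.INTER_CUBIC))
E
```

```text
[ 0.52085593 -0.04442194  0.19927821] [ 0.0373512  -0.40356766 -1.99849571] 68.09715215688298
```

View pics/g2scene.png

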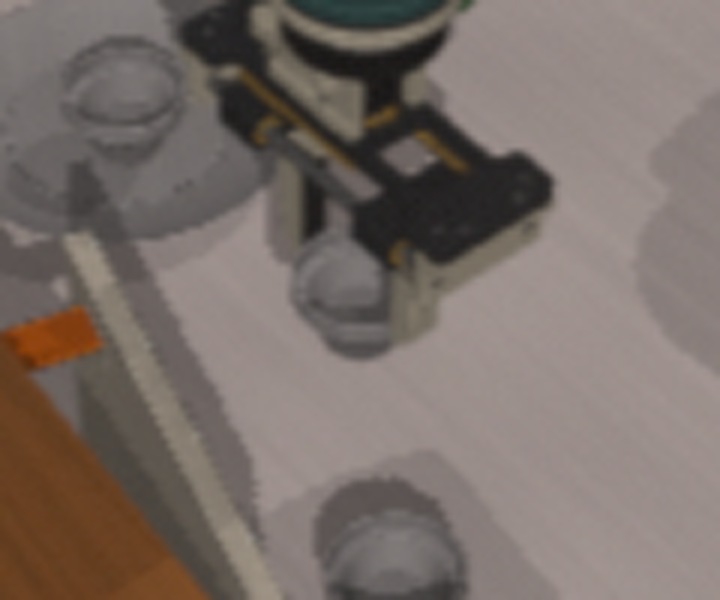

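{"name": "arm_command", "arguments": {"plan": [[[-35,-248,5,0,0,0,60],[-35,-248,5,0,0,0,60],[-35,-248,5,0,0,0,60],[-35,-248,5,0,0,0,60],[-35,-248,5,0,0,0,60],[-35,-248,5,0,0,0,60],[-35,-248,5,0,0,0,60],[-35,-248,5,0,0,0,60]]]}}

```text
t: 4.55
ee_pos: [0.4855, -0.2913, 0.202]
tool_rot: [[-0.002, 1.0, -0.001], [1.0, 0.002, -0.001], [-0.001, -0.001, -1.0]]
ft_force: [0.1, -0.9, -1.1]
finger_gap: 0.727
```

```bash
python3 - <<'E'
from h import *
s=arm.state();print(s['ee_pos'],s['ft_force'],s['finger_gap']*93)
for n in('scene','top'):
    c=cap(n); im=c['img']
    x=c['R']@np.array([.485,-.292,.08])+c['t'];p=c['K']@x;u,v=(p[:2]/p[2]).astype(int)
    s=im[v-50:v+50,u-60:u+60]; cv2.imwrite(f'pics/g3{n}.png',cv2.resize(s,None,fx=6,fy=6,interpolation=cv2.INTER_CUBIC))
E
```

```text
[ 0.48546019 -0.29132847  0.20196187] [ 0.13237039 -0.87513489 -1.07845894] 67.64182545644054
```

View pics/g3scene.png

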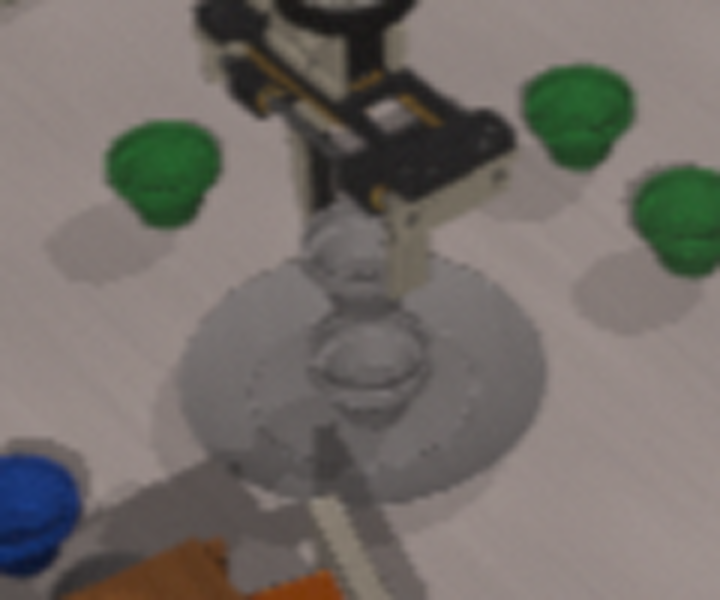

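The held katori at (355,260) is above the plate katori at (370,360), vertically in line in the scene view. I'll lower it.

{"name": "arm_command", "arguments": {"plan": [[[0,-1,-30,0,0,0,60],[0,-1,-50,0,0,0,60],[0,-1,-60,0,0,0,60],[0,-1,-65,0,0,0,60],[0,-1,-67,0,0,0,60],[0,-1,-67,0,0,0,60]]]}}

```text
t: 5.4
ee_pos: [0.4856, -0.2927, 0.1356]
tool_rot: [[-0.001, 1.0, -0.001], [1.0, 0.001, -0.002], [-0.002, -0.001, -1.0]]
ft_force: [0.1, 0.0, -0.9]
finger_gap: 0.724
```

{"name": "arm_command", "arguments": {"plan": [[[0,0,-2,0,0,0,60],[0,0,-2,0,0,0,60],[0,0,-2,0,0,0,80],[0,0,-2,0,0,0,93],[0,0,-2,0,0,0,93],[0,0,30,0,0,0,93],[0,0,80,0,0,0,93],[0,0,80,0,0,0,93]]]}}

```text
t: 6.4
ee_pos: [0.4865, -0.2934, 0.2198]
tool_rot: [[-0.001, 1.0, 0.005], [1.0, 0.001, -0.005], [-0.005, 0.005, -1.0]]
ft_force: [0.3, -0.0, -0.5]
finger_gap: 1.0
```

```bash
python3 - <<'E'
from h import *
s=arm.state();print(s['ee_pos'],s['ft_force'],s['finger_gap']*93)
for n in('scene','top'):
    c=cap(n); im=c['img']
    x=c['R']@np.array([.485,-.292,.06])+c['t'];p=c['K']@x;u,v=(p[:2]/p[2]).astype(int)
    s=im[v-50:v+50,u-60:u+60]; cv2.imwrite(f'pics/g4{n}.png',cv2.resize(s,None,fx=6,fy=6,interpolation=cv2.INTER_CUBIC))
E
```

```text
[ 0.48649525 -0.29336873  0.21976581] [ 0.26767857 -0.00122937 -0.51009627] 93.0172772249948
```

View pics/g4scene.png

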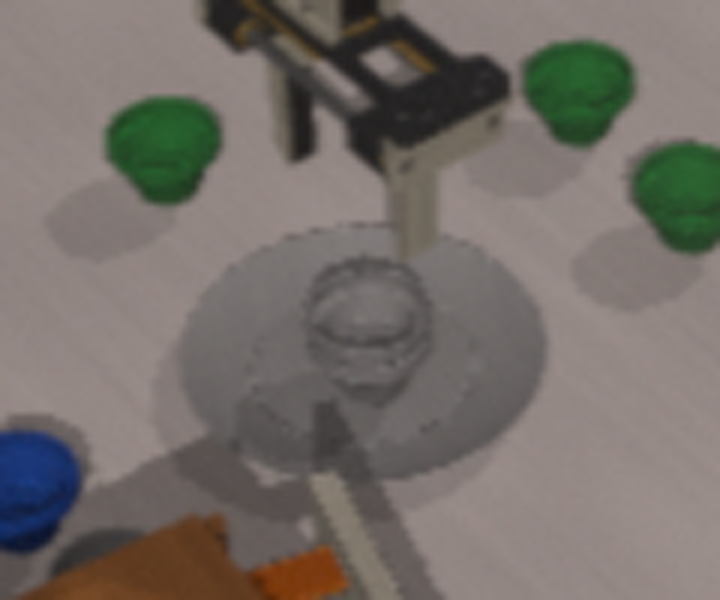

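The second katori sits nested at (368,320), upright. Next is k1.

{"name": "arm_command", "arguments": {"plan": [[[92,345,0,0,0,0,93],[92,345,0,0,0,0,93],[92,345,0,0,0,0,93],[92,345,0,0,0,0,93],[92,345,0,0,0,0,93],[92,345,0,0,0,0,93],[92,345,0,0,0,0,93],[92,345,0,0,0,0,93],[92,345,-50,0,0,0,93],[92,345,-80,0,0,0,93],[92,345,-80,0,0,0,93]]]}}

```text
t: 7.88
ee_pos: [0.5763, 0.051, 0.1332]
tool_rot: [[0.0, 1.0, -0.004], [1.0, -0.0, -0.002], [-0.002, -0.004, -1.0]]
ft_force: [0.1, -0.2, 0.2]
finger_gap: 1.002
```

```bash
python3 - <<'E'
from h import *
s=arm.state();print(s['ee_pos'],s['ft_force'],s['finger_gap']*93)
for n in('scene','top'):
    c=cap(n); im=c['img']
    x=c['R']@np.array([.577,.05,.06])+c['t'];p=c['K']@x;u,v=(p[:2]/p[2]).astype(int)
    s=im[v-50:v+50,u-60:u+60]; cv2.imwrite(f'pics/g5{n}.png',cv2.resize(s,None,fx=6,fy=6,interpolation=cv2.INTER_CUBIC))
E
```

```text
[0.57633629 0.0509819  0.1331689 ] [ 0.11742433 -0.2241689   0.23324882] 93.20758584008625
```

View pics/g5scene.png

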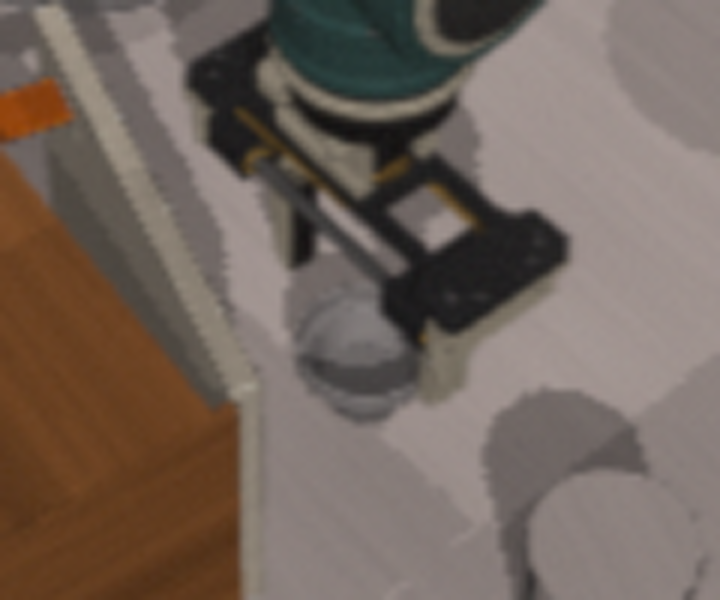

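The third katori at (360,355) lies between the fingers at (298,235) and (445,365). I'll lower, grip and lift, shifting 2 mm in x.

{"name": "arm_command", "arguments": {"plan": [[[2,0,-12,0,0,0,93],[2,0,-17,0,0,0,93],[2,0,-17,0,0,0,93],[2,0,-17,0,0,0,60],[2,0,-17,0,0,0,60],[2,0,-17,0,0,0,60],[2,0,-17,0,0,0,60],[2,0,10,0,0,0,60],[2,0,50,0,0,0,60],[2,0,80,0,0,0,60],[2,0,80,0,0,0,60],[2,0,80,0,0,0,60]]]}}

```text
t: 9.48
ee_pos: [0.5794, 0.0514, 0.2153]
tool_rot: [[-0.0, 1.0, -0.001], [1.0, 0.0, -0.002], [-0.002, -0.001, -1.0]]
ft_force: [0.3, -1.2, -1.1]
finger_gap: 0.729
```

```bash
python3 - <<'E'
from h import *
s=arm.state();print(s['ee_pos'],s['ft_force'],s['finger_gap']*93)
c=cap('top');W=c['W'];X,Y,Z=[W[...,i] for i in range(3)]
m=(np.hypot(X-.4845,Y+.2924)<.045)&(Z>.045)&(Z<.07)
q=W[m];(cx,cy),rr=cv2.minEnclosingCircle((q[:,:2]*1000).astype(np.float32));print('stack',cx,cy,rr,len(q),np.median(q[:,2]))
E
```

```text
[0.57942902 0.05140703 0.21530458] [ 0.26265785 -1.17311738 -1.09368592] 67.7902079330774
stack 483.96063232421875 -293.4396667480469 34.9869499206543 130 0.05045775432395768
```

{"name": "arm_command", "arguments": {"plan": [[[-50,-170,5,0,0,0,60],[-94,-344,5,0,0,0,60],[-94,-344,5,0,0,0,60],[-94,-344,5,0,0,0,60],[-94,-344,5,0,0,0,60],[-94,-344,5,0,0,0,60],[-94,-344,5,0,0,0,60],[-94,-344,5,0,0,0,60],[-94,-344,5,0,0,0,60],[-94,-344,5,0,0,0,60]]]}}

```text
t: 10.78
ee_pos: [0.4857, -0.2917, 0.2199]
tool_rot: [[-0.002, 1.0, -0.002], [1.0, 0.002, -0.002], [-0.002, -0.002, -1.0]]
ft_force: [-0.0, 0.1, -1.8]
finger_gap: 0.727
```

```bash
python3 - <<'E'
from h import *
s=arm.state();print(s['ee_pos'],s['ft_force'],s['finger_gap']*93)
for n in('scene','top'):
    c=cap(n); im=c['img']
    x=c['R']@np.array([.485,-.292,.08])+c['t'];p=c['K']@x;u,v=(p[:2]/p[2]).astype(int)
    s=im[v-50:v+50,u-60:u+60]; cv2.imwrite(f'pics/g6{n}.png',cv2.resize(s,None,fx=6,fy=6,interpolation=cv2.INTER_CUBIC))
E
```

```text
[ 0.48568038 -0.29173597  0.21986939] [-0.02060863  0.09693809 -1.77094068] 67.56479719454272
```

View pics/g6scene.png

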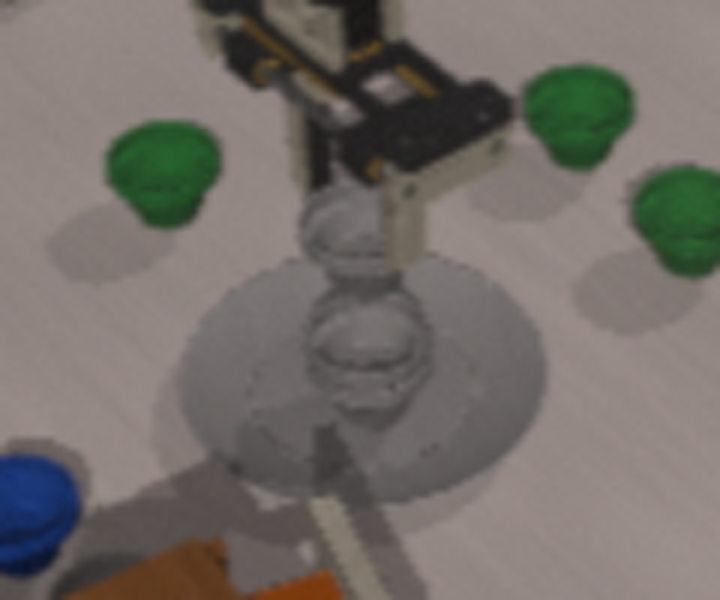

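The held katori at (360,235) is above the stack at (370,340). I'll lower it and release.

{"name": "arm_command", "arguments": {"plan": [[[0,-1,-35,0,0,0,60],[0,-1,-55,0,0,0,60],[0,-1,-66,0,0,0,60],[0,-1,-71,0,0,0,60],[0,-1,-73,0,0,0,60],[0,-1,-74,0,0,0,60],[0,-1,-74,0,0,0,60]]]}}

```text
t: 11.75
ee_pos: [0.4863, -0.2934, 0.1482]
tool_rot: [[-0.001, 1.0, 0.001], [1.0, 0.001, -0.004], [-0.004, 0.001, -1.0]]
ft_force: [-2.9, 1.8, 10.0]
finger_gap: 0.728
```

{"name": "arm_command", "arguments": {"plan": [[[0,0,0,0,0,0,80],[0,0,0,0,0,0,93],[0,0,0,0,0,0,93],[0,0,0,0,0,0,93],[0,0,40,0,0,0,93],[0,0,90,0,0,0,93],[0,0,110,0,0,0,93],[0,0,110,0,0,0,93],[0,0,110,0,0,0,93]]]}}

```text
t: 12.88
ee_pos: [0.486, -0.2932, 0.2563]
tool_rot: [[-0.001, 1.0, -0.001], [1.0, 0.001, -0.002], [-0.002, -0.001, -1.0]]
ft_force: [0.2, -0.4, 0.1]
finger_gap: 1.001
```

```bash
python3 - <<'E'
from h import *
s=arm.state();print(s['ee_pos'],s['ft_force'],s['finger_gap']*93)
for n in('scene','top'):
    c=cap(n); im=c['img']
    x=c['R']@np.array([.485,-.292,.06])+c['t'];p=c['K']@x;u,v=(p[:2]/p[2]).astype(int)
    s=im[v-50:v+50,u-60:u+60]; cv2.imwrite(f'pics/g7{n}.png',cv2.resize(s,None,fx=6,fy=6,interpolation=cv2.INTER_CUBIC))
    W=c['W'];X,Y,Z=[W[...,i] for i in range(3)]
    m=(np.hypot(X-.4845,Y+.2924)<.045)&(Z>.063)&(Z<.085)
    q=W[m];(cx,cy),rr=cv2.minEnclosingCircle((q[:,:2]*1000).astype(np.float32));print('stack',cx,cy,rr,len(q),np.percentile(q[:,2],[5,50,95]))
    A=np.c_[q[:,:2]-q[:,:2].mean(0),np.ones(len(q))];print('slope',np.linalg.lstsq(A,q[:,2],rcond=None)[0])
E
```

```text
[ 0.48603754 -0.29315374  0.25631835] [ 0.21132231 -0.41502511  0.0506445 ] 93.13044751281792
stack 485.9181823730469 -293.6168518066406 38.9054069519043 98 [0.06345776 0.06857791 0.07330862]
slope [-0.01084639  0.01118856  0.06863847]
stack 482.2310485839844 -294.43389892578125 33.31713104248047 29 [0.06357354 0.06984138 0.07611069]
slope [-0.02110243 -0.0359663   0.06964295]
```

View pics/g7scene.png

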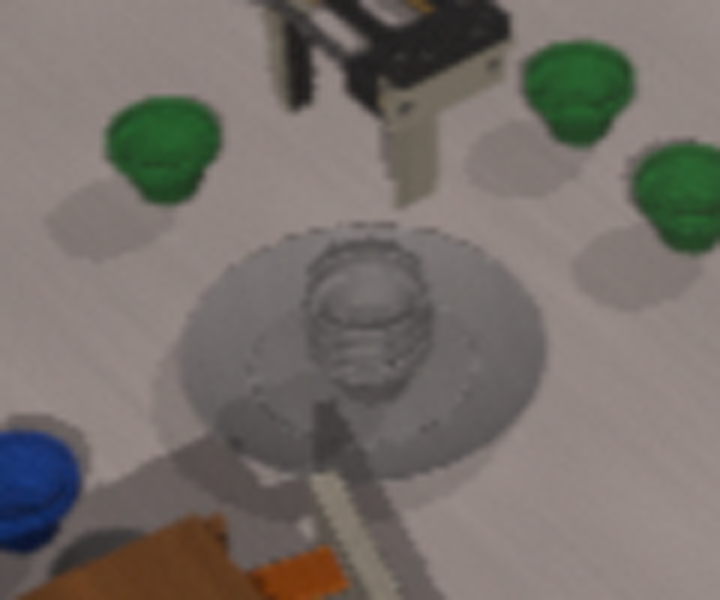

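View pics/g7top.png

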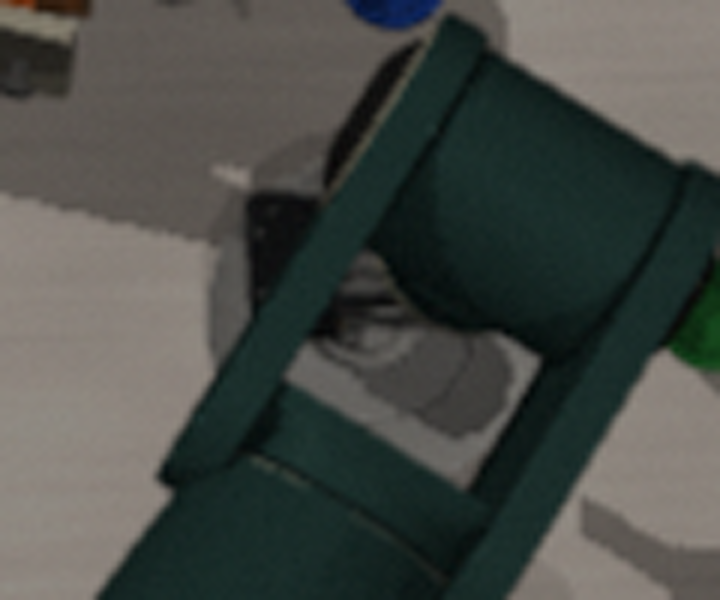

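All three are stacked at (368,310) in the scene crop, upright, with the top rim about 70 mm high and level. Now the catch. I'll work out the tilted press pose, so that the finger's side meets the door's top edge while the tip presses further in.

```bash
cat > geo.py <<'E'
import numpy as np
from scipy.spatial.transform import Rotation as Rn
th=np.deg2rad(-5.1);ex=np.array([np.cos(th),np.sin(th)]);ey=np.array([-np.sin(th),np.cos(th)])
cen=np.array([779.,-15]);H=cen-85.5*ex+120*ey
def door(q): return -np.sin(q)*ex-np.cos(q)*ey, np.cos(q)*ex-np.sin(q)*ey
def tool(q,phi):
    d,n=door(q);z3=np.array([0,0,1.]);n3=np.r_[n,0]
    zt=n3*np.sin(phi)-z3*np.cos(phi);xt=np.r_[-d,0];yt=np.cross(zt,xt)
    return np.c_[xt,yt,zt]
def tcp(q,L,r,zc,phi):  # near-door tip corner at L from face, r from hinge, height zc
    d,n=door(q);T=tool(q,phi);C=np.r_[H+r*d+L*n,zc]
    return C+7.5*T[:,1]-84*T[:,2],T
def move(s,p,T):
    rv=Rn.from_matrix(T@np.array(s['tool_rot']).T).as_rotvec(degrees=True)
    return np.r_[p-np.array(s['ee_pos'])*1000,rv].round(1)
E
python3 - <<'E'
from geo import *;from cell import arm
s=arm.state();print(s['joint_pos'])
p,T=tcp(.1765,24,200,200,np.deg2rad(38));print(p,T.round(2),move(s,p,T))
E
```

```text
[-0.58673612 -0.10238605  1.73608596 -0.00235107  1.50743545 -2.15857983]
[630.98378971 -75.14444834 270.81036437] [[ 0.26  0.76  0.59]
 [ 0.96 -0.21 -0.16]
 [ 0.    0.62 -0.79]] [144.9 218.   14.4  -4.9 -37.8 -14.7]
```

{"name": "arm_command", "arguments": {"plan": [[[30,40,55,-1,-9,-4,0],[70,90,60,-2,-18,-8,0],[110,150,60,-4,-28,-11,0],[145,218,60,-4.9,-37.8,-14.7,0],[145,218,60,-4.9,-37.8,-14.7,0],[145,218,60,-4.9,-37.8,-14.7,0],[145,218,60,-4.9,-37.8,-14.7,0],[145,218,60,-4.9,-37.8,-14.7,0],[145,218,40,-4.9,-37.8,-14.7,0],[145,218,14,-4.9,-37.8,-14.7,0],[145,218,14,-4.9,-37.8,-14.7,0],[145,218,14,-4.9,-37.8,-14.7,0]]]}}

```text
t: 14.48
ee_pos: [0.6311, -0.0755, 0.2708]
tool_rot: [[0.263, 0.76, 0.594], [0.965, -0.208, -0.162], [0.0, 0.615, -0.788]]
ft_force: [0.7, 0.4, 0.6]
finger_gap: 0.008
```

```bash
python3 - <<'E'
from h import *
from geo import *
s=arm.state();print(s['ee_pos'],s['ft_force'],s['joint_pos'])
p,T=tcp(.1765,24,200,156,np.deg2rad(38));print(move(s,p,T))
for n in('scene','top'):
    c=cap(n); im=c['img']
    x=c['R']@np.array([.67,-.09,.17])+c['t'];pp=c['K']@x;u,v=(pp[:2]/pp[2]).astype(int)
    sm=im[max(v-50,0):v+50,u-60:u+60]; cv2.imwrite(f'pics/p1{n}.png',cv2.resize(sm,None,fx=6,fy=6,interpolation=cv2.INTER_CUBIC))
E
```

```text
[ 0.63110158 -0.0754507   0.27083534] [0.65036888 0.42828781 0.6077695 ] [-0.13057807 -0.23456977  1.90357589 -0.11415291  0.81750396 -1.38511233]
[ -0.1   0.3 -44.   -0.   -0.    0. ]
```

View pics/p1scene.png

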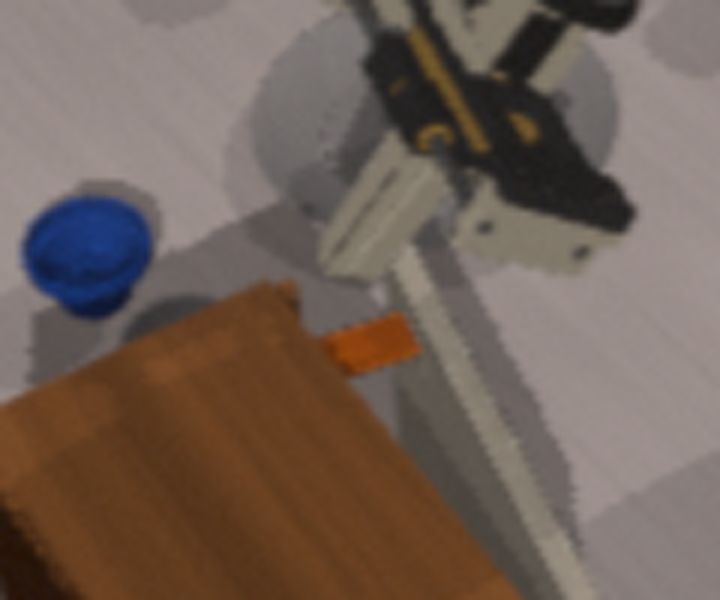

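View pics/p1top.png

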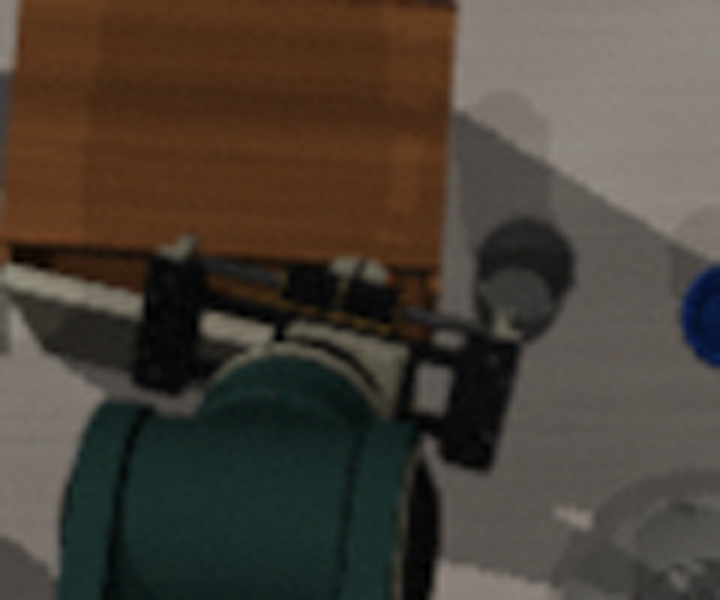

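The scene crop shows the closed fingertips at (355,270), directly above the orange bar at (375,340) and between roof and door. I'll lower to just above the bar.

{"name": "arm_command", "arguments": {"plan": [[[0,0,-25,0,0,0,0],[0,0,-42,0,0,0,0],[0,0,-48,0,0,0,0],[0,0,-48,0,0,0,0]]]}}

```text
t: 15.08
ee_pos: [0.6313, -0.0753, 0.2236]
tool_rot: [[0.263, 0.76, 0.594], [0.965, -0.207, -0.162], [0.0, 0.616, -0.788]]
ft_force: [0.6, -0.3, 0.3]
finger_gap: 0.004
```

{"name": "arm_command", "arguments": {"plan": [[[0,0,-3,0,0,0,0],[0,0,-6,0,0,0,0],[0,0,-9,0,0,0,0],[0,0,-9,0,0,0,0],[0,0,-9,0,0,0,0]]]}}

```text
t: 15.7
ee_pos: [0.6315, -0.0753, 0.215]
tool_rot: [[0.263, 0.76, 0.595], [0.965, -0.207, -0.162], [0.0, 0.617, -0.787]]
ft_force: [0.8, 0.6, 5.0]
finger_gap: 0.006
```

```bash
python3 - <<'E'
from h import *
from geo import *
s=arm.state();print(s['ee_pos'],s['ft_force'],s['joint_pos'])
for q in np.arange(.18,.5,.04):
  p,T=tcp(q,(170-144.5)*np.tan(np.deg2rad(38))-1,200,144.5,np.deg2rad(38));print(q.round(2),move(s,p,T))
for n in('scene',):
    c=cap(n); im=c['img']
    x=c['R']@np.array([.67,-.09,.17])+c['t'];pp=c['K']@x;u,v=(pp[:2]/pp[2]).astype(int)
    sm=im[max(v-50,0):v+50,u-60:u+60]; cv2.imwrite(f'pics/p2{n}.png',cv2.resize(sm,None,fx=6,fy=6,interpolation=cv2.INTER_CUBIC))
E
```

```text
[ 0.63149597 -0.07534488  0.2149899 ] [0.82315317 0.56713748 4.95353992] [-0.13033302 -0.19624346  1.96473663 -0.12674945  0.71718357 -1.36765754]
0.18 [-6.1  1.8  0.3 -0.   0.1 -0.2]
0.22 [-13.4   5.1   0.3  -0.    0.1  -2.5]
0.26 [-20.6   8.7   0.3  -0.    0.1  -4.8]
0.3 [-27.7  12.6   0.3  -0.    0.1  -7. ]
0.34 [-34.6  16.8   0.3  -0.    0.1  -9.3]
0.38 [-41.4  21.2   0.3  -0.    0.1 -11.6]
0.42 [-47.9  25.9   0.3   0.    0.1 -13.9]
0.46 [-54.3  30.9   0.3   0.    0.1 -16.2]
```

View pics/p2scene.png

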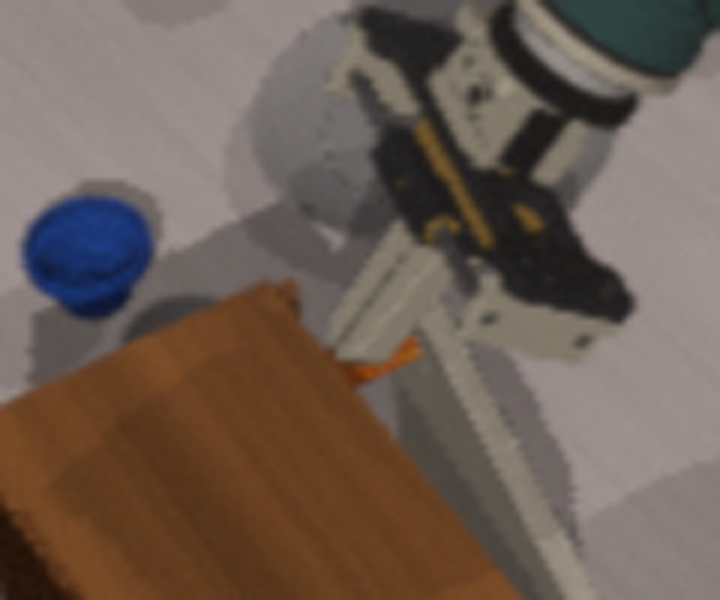

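The tip is on the bar at (365,355), which has tilted down, with 5 N upward on the tool. I'll swing now, keeping height.

{"name": "arm_command", "arguments": {"plan": [[[-3,1,0,0,0,0,0],[-6,2,0,0,0,0,0],[-10,3.5,0,0,0,-1.3,0],[-13.5,5,0,0,0,-2.5,0],[-17,7,0,0,0,-3.6,0],[-20.5,8.7,0,0,0,-4.8,0],[-24,10.6,0,0,0,-6,0],[-27.7,12.6,0,0,0,-7,0],[-34.6,16.8,0,0,0,-9.3,0],[-41.4,21.2,0,0,0,-11.6,0],[-48,26,0,0,0,-13.9,0],[-48,26,0,0,0,-13.9,0]]]}}

```text
t: 17.25
ee_pos: [0.5832, -0.0489, 0.2149]
tool_rot: [[0.486, 0.688, 0.539], [0.874, -0.383, -0.3], [0.0, 0.616, -0.787]]
ft_force: [-2.4, -1.9, 4.2]
finger_gap: 0.008
```

```bash
cat > dm.py <<'E'
from h import *
from geo import *
def dq(c,qr=None):
    W=c['W'];Q=(W[...,:2]*1000-cen)@np.stack([ex,ey],1)
    im=c['img'].astype(int);b,g,r=im[...,0],im[...,1],im[...,2]
    m=(abs(W[...,2]-.169)<.006)&(Q[...,0]<-74)&(Q[...,0]>-350)&(abs(Q[...,1])<160)&(r-b<30)&(r>90)
    q=Q[m]; 
    if len(q)<15: return len(q)
    v=cv2.fitLine(q.astype(np.float32),cv2.DIST_HUBER,0,.01,.01).ravel()
    a=np.arctan2(v[0],v[1]) if v[0]>0 else np.arctan2(-v[0],-v[1])
    return len(q),a,v[2:],np.degrees(a)
E
python3 - <<'E'
from dm import *
s=arm.state();print(s['ee_pos'],s['ft_force'],s['joint_pos'])
for n in('scene','top'):
    c=cap(n); im=c['img'];print(dq(c))
    x=c['R']@np.array([.62,-.06,.17])+c['t'];pp=c['K']@x;u,v=(pp[:2]/pp[2]).astype(int)
    sm=im[max(v-50,0):v+50,u-60:u+60]; cv2.imwrite(f'pics/p3{n}.png',cv2.resize(sm,None,fx=6,fy=6,interpolation=cv2.INTER_CUBIC))
E
```

```text
[ 0.58315467 -0.04893941  0.21490343] [-2.44481322 -1.90331351  4.21438628] [-0.01937535 -0.28744973  2.03912663 -0.40392926  0.82707677 -0.89265175]
(327, np.float32(0.3953157), array([-126.740715,   48.139202], dtype=float32), np.float32(22.64992))
(102, np.float32(0.4292407), array([-122.33852 ,   63.505405], dtype=float32), np.float32(24.59368))
```

View pics/p3scene.png

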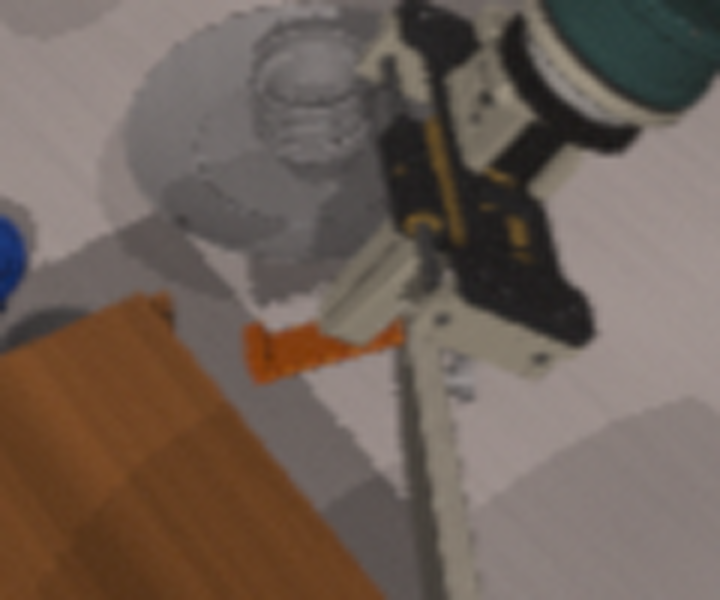

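The door is at about 0.41 rad. The whole orange bar is visible clear of the rail, with its far end at (255,355). I'll retract, then finish the swing with vertical closed fingers on the inner face.

{"name": "arm_command", "arguments": {"plan": [[[-16,9,23,0,0,0,0],[-32,18,48,0,0,0,0],[-32,18,90,0,0,0,0],[-32,18,100,0,0,0,0],[-32,18,100,0,0,0,0]]]}}

```text
t: 17.98
ee_pos: [0.5516, -0.0314, 0.3145]
tool_rot: [[0.486, 0.688, 0.539], [0.874, -0.383, -0.299], [0.0, 0.616, -0.788]]
ft_force: [-0.2, -0.1, -0.8]
finger_gap: 0.004
```

```bash
python3 - <<'E'
from dm import *
s=arm.state();print(s['ee_pos'],s['ft_force'],s['joint_pos'])
for n in('scene','top'):
    c=cap(n); im=c['img'];print(dq(c))
p,T=tcp(.41,8,150,215,0);print(move(s,p,T),p)
E
```

```text
[ 0.55157703 -0.03140648  0.31454477] [-0.15227091 -0.09184559 -0.82448895] [ 0.01924883 -0.41885652  1.97305033 -0.37047053  1.02443929 -0.94192609]
(364, np.float32(0.50137955), array([-144.71825 ,   26.871923], dtype=float32), np.float32(28.72693))
(114, np.float32(0.49615285), array([-126.25005,   63.08258], dtype=float32), np.float32(28.427464))
[ 94.8   4.4 -15.5  18.3  33.3   0.5] [646.3319605  -27.00064569 299.        ]
```

```bash
python3 - <<'E'
from dm import *
s=arm.state()
for z in (200,135):
  p,T=tcp(.5,14,150,z,0);print(move(s,p,T),p)
E
```

```text
[ 87.7   6.9 -29.1  19.8  32.4  -4.5] [639.05189976 -24.54222243 284.        ]
[ 87.7   6.9 -94.1  19.8  32.4  -4.5] [639.05189976 -24.54222243 219.        ]
```

{"name": "arm_command", "arguments": {"plan": [[[30,2,10,5,8,-1,0],[60,5,10,10,16,-2,0],[88,7,0,15,24,-3.5,0],[88,7,-20,19.8,32.4,-4.5,0],[88,7,-29,19.8,32.4,-4.5,0],[88,7,-29,19.8,32.4,-4.5,0],[88,7,-29,19.8,32.4,-4.5,0]]]}}

```text
t: 18.95
ee_pos: [0.6389, -0.024, 0.2851]
tool_rot: [[0.555, 0.832, 0.002], [0.832, -0.555, -0.001], [0.0, 0.003, -1.0]]
ft_force: [-0.4, 0.3, 0.5]
finger_gap: 0.005
```

```bash
python3 - <<'E'
from dm import *
s=arm.state();print(s['ee_pos'],s['tool_rot'].round(3))
for n in('scene','top'):
    c=cap(n); im=c['img'];print(dq(c))
    x=c['R']@np.array([.62,-.03,.17])+c['t'];pp=c['K']@x;u,v=(pp[:2]/pp[2]).astype(int)
    sm=im[max(v-50,0):v+50,u-60:u+60]; cv2.imwrite(f'pics/p4{n}.png',cv2.resize(sm,None,fx=6,fy=6,interpolation=cv2.INTER_CUBIC))
E
```

```text
[ 0.63886529 -0.02404995  0.28507763] [[ 0.555  0.832  0.002]
 [ 0.832 -0.555 -0.001]
 [ 0.     0.003 -1.   ]]
(270, np.float32(0.5004528), array([-128.76033,   55.78824], dtype=float32), np.float32(28.673832))
(154, np.float32(0.4895521), array([-157.44301 ,    6.562196], dtype=float32), np.float32(28.049269))
```

View pics/p4scene.png

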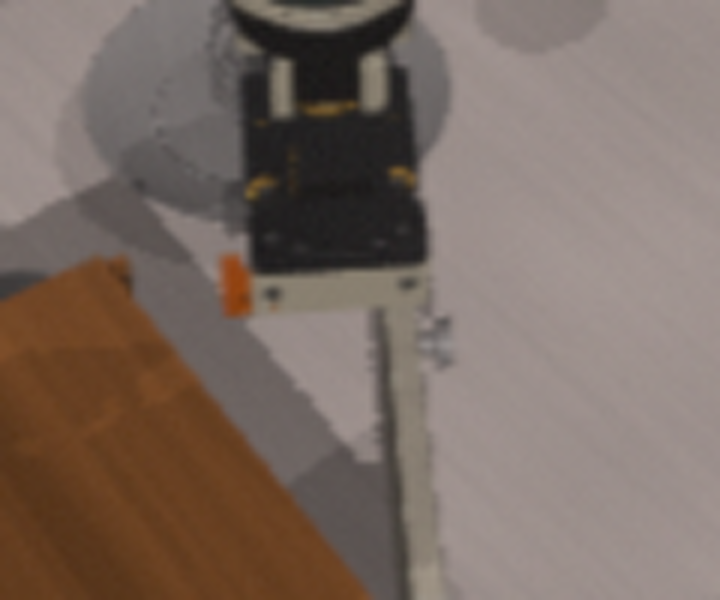

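The door stands at 0.50 rad with its top at (400,400), and the gripper is on its inner side. I'll lower beside the face.

{"name": "arm_command", "arguments": {"plan": [[[0,0,-25,0,0,0,0],[0,0,-50,0,0,0,0],[0,0,-65,0,0,0,0],[0,0,-65,0,0,0,0]]]}}

```text
t: 19.55
ee_pos: [0.6387, -0.0239, 0.22]
tool_rot: [[0.555, 0.832, 0.002], [0.832, -0.555, -0.001], [0.0, 0.002, -1.0]]
ft_force: [-0.2, 0.2, -0.0]
finger_gap: 0.008
```

```bash
python3 - <<'E'
from dm import *
s=arm.state();print(s['ee_pos'],s['ft_force'])
for n in('scene',):
    c=cap(n); print(dq(c))
for q in np.arange(.5,1.6,.09).tolist()+[1.53,1.56]:
  p,T=tcp(q,0,150,136,0);print(round(q,2),move(s,p,T),p[:2])
E
```

```text
[ 0.63867808 -0.02393412  0.21998371] [-0.18441327  0.2325056  -0.0251622 ]
(185, np.float32(0.4961142), array([-115.23457,   80.49163], dtype=float32), np.float32(28.425247))
0.5 [-11.3   7.2   0.    0.1   0.1  -0.1] [627.41103873 -16.7646679 ]
0.59 [-22.5  14.6   0.    0.1   0.1  -5.2] [616.1386104   -9.31384972]
0.68 [-33.1  23.1   0.    0.1   0.1 -10.4] [605.58147332  -0.88003749]
0.77 [-42.9  32.4   0.    0.1   0.1 -15.5] [595.82508261   8.46850101]
0.86 [-51.7  42.6   0.    0.1   0.1 -20.7] [586.94841169  18.65609373]
0.95 [-59.7  53.5   0.    0.1   0.1 -25.8] [579.02331308  29.60027685]
1.04 [-66.6  65.1   0.    0.1   0.1 -31. ] [572.11393676  41.2124623 ]
1.13 [-72.4  77.3   0.    0.1   0.1 -36.2] [566.27621092  53.39865485]
1.22 [-77.1  90.    0.    0.1   0.1 -41.3] [561.55738921  66.06021296]
1.31 [-8.07e+01  1.03e+02  0.00e+00  1.00e-01  1.00e-01 -4.65e+01] [557.99566831  79.09464721]
1.4 [-8.310e+01  1.163e+02  0.000e+00  1.000e-01  1.000e-01 -5.160e+01] [555.61987869  92.39644993]
1.49 [-8.420e+01  1.298e+02  0.000e+00  1.000e-01  1.000e-01 -5.680e+01] [554.44925125 105.85794923]
1.58 [-8.420e+01  1.433e+02  0.000e+00  1.000e-01  1.000e-01 -6.190e+01] [554.49326168 119.37018054]
1.53 [-8.440e+01  1.358e+02  0.000e+00  1.000e-01  1.000e-01 -5.910e+01] [554.31864969 111.86362417]
1.56 [-8.430e+01  1.403e+02  0.000e+00  1.000e-01  1.000e-01 -6.080e+01] [554.37837704 116.36868079]
```

{"name": "arm_command", "arguments": {"plan": [[[-11,7,0,0,0,0,0],[-22.5,14.5,0,0,0,-5,0],[-33,23,0,0,0,-10.5,0],[-43,32.5,0,0,0,-15.5,0],[-51.5,42.5,0,0,0,-20.5,0],[-59.5,53.5,0,0,0,-26,0],[-66.5,65,0,0,0,-31,0],[-72.5,77,0,0,0,-36,0],[-77,90,0,0,0,-41.5,0],[-79,97,0,0,0,-44,0],[-80.5,103,0,0,0,-46.5,0],[-80.5,103,0,0,0,-46.5,0]]]}}

```text
t: 21.1
ee_pos: [0.5581, 0.0795, 0.2219]
tool_rot: [[0.985, 0.171, 0.003], [0.171, -0.985, -0.003], [0.002, 0.003, -1.0]]
ft_force: [-1.6, -0.2, 0.4]
finger_gap: 0.003
```

```bash
cat >> dm.py <<'E'
def pic(fn,X):
    for n in('scene','top'):
        c=cap(n); im=c['img'];print(n,dq(c))
        pp=c['K']@(c['R']@np.array(X)+c['t']);u,v=(pp[:2]/pp[2]).astype(int)
        sm=im[max(v-60,0):v+60,max(u-75,0):u+75]; cv2.imwrite(f'pics/{fn}{n}.png',cv2.resize(sm,None,fx=4.8,fy=4.8,interpolation=cv2.INTER_CUBIC))
E
python3 - <<'E'
from dm import *
s=arm.state();print(s['ee_pos'],s['ft_force'])
pic('p5',[.6,.03,.17])
for q in [1.3,1.36,1.42,1.48,1.53,1.56]:
  p,T=tcp(q,0,150,136,0);print(round(q,2),move(s,p,T),p[:2])
E
```

```text
[0.55810898 0.07951487 0.22194539] [-1.62452603 -0.19156774  0.41395936]
scene (479, np.float32(1.333536), array([-198.87175 ,  101.117226], dtype=float32), np.float32(76.40598))
top (34, np.float32(1.3339072), array([-186.1403 ,  101.93472], dtype=float32), np.float32(76.42725))
1.3 [ 0.2 -1.9 -1.9  0.1  0.2  0.6] [558.33329568  77.63122179]
1.36 [-1.6  6.9 -1.9  0.2  0.1 -2.9] [556.52791873  86.45838193]
1.42 [-2.9 15.9 -1.9  0.2  0.1 -6.3] [555.25510238  95.37791559]
1.48 [-3.6 24.8 -1.9  0.2  0.1 -9.8] [554.51942738 104.35772207]
1.53 [ -3.8  32.3  -1.9   0.2   0.1 -12.6] [554.31864969 111.86362417]
1.56 [ -3.7  36.9  -1.9   0.2   0.1 -14.3] [554.37837704 116.36868079]
```

View pics/p5scene.png

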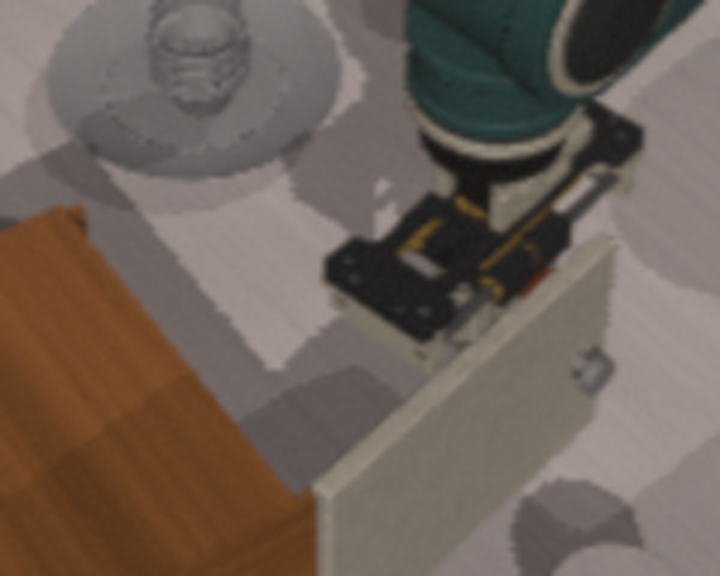

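The door is at about 1.33 rad and the stack, at (200,60), is intact. I'll push on to about 1.55, slowly.

{"name": "arm_command", "arguments": {"plan": [[[-2,7,0,0,0,-3,0],[-3,14,0,0,0,-5.5,0],[-3.5,20,0,0,0,-8,0],[-3.7,26,0,0,0,-10,0],[-3.8,31,0,0,0,-12,0],[-3.8,34,0,0,0,-13,0],[-3.8,35,0,0,0,-13.5,0],[-3.8,35,0,0,0,-13.5,0]]]}}

```text
t: 22.2
ee_pos: [0.5545, 0.114, 0.2216]
tool_rot: [[0.998, -0.063, 0.002], [-0.063, -0.998, -0.003], [0.002, 0.003, -1.0]]
ft_force: [-0.6, -0.4, -0.5]
finger_gap: 0.008
```

```bash
python3 - <<'E'
from dm import *
s=arm.state();print(s['ee_pos'],s['ft_force'])
pic('p6',[.6,.03,.17])
E
```

```text
[0.55452738 0.11401666 0.22161318] [-0.6345352  -0.39774304 -0.48232728]
scene (505, np.float32(1.5660881), array([-200.15   ,  127.39207], dtype=float32), np.float32(89.73023))
top (21, np.float32(1.5650816), array([-221.2339 ,  125.31981], dtype=float32), np.float32(89.67256))
```

The door reads 1.566 rad in both views. I'll back off and lift clear.

{"name": "arm_command", "arguments": {"plan": [[[0,-12,0,0,0,0,0],[0,-25,10,0,0,0,0],[0,-25,60,0,0,0,0],[-40,-40,110,0,0,0,0],[-100,-60,140,0,0,0,0],[-120,-60,140,0,0,0,0],[-120,-60,140,0,0,0,0],[-120,-60,140,0,0,0,0]]]}}

```text
t: 23.3
ee_pos: [0.4348, 0.0536, 0.3618]
tool_rot: [[0.998, -0.063, 0.002], [-0.063, -0.998, -0.003], [0.002, 0.003, -1.0]]
ft_force: [1.2, -0.0, -0.5]
finger_gap: 0.004
```

```bash
python3 - <<'E'
from dm import *
s=arm.state();print(s['t'],s['ee_pos'],s['ft_force'])
pic('p7',[.6,-.05,.12])
for n in('scene','top'):
    c=cap(n);W=c['W'];X,Y,Z=[W[...,i] for i in range(3)]
    if n=='top': cv2.imwrite('pics/endtop.png',cv2.resize(c['img'],(768,576)))
    for lo,hi in((.040,.052),(.054,.064),(.066,.08)):
        m=(np.hypot(X-.4845,Y+.2924)<.05)&(Z>lo)&(Z<hi)
        q=W[m]
        if len(q)>5:(cx,cy),rr=cv2.minEnclosingCircle((q[:,:2]*1000).astype(np.float32));print(n,lo,cx,cy,rr,len(q))
E
```

```text
23.3 [0.43479443 0.05362453 0.36181164] [ 1.1559146  -0.04757963 -0.45172181]
scene (492, np.float32(1.5634269), array([-197.95818,  128.04686], dtype=float32), np.float32(89.57776))
top (147, np.float32(1.5692469), array([-165.27785,  124.60303], dtype=float32), np.float32(89.91122))
scene 0.04 487.5198059082031 -285.6934509277344 35.82701110839844 134
scene 0.054 488.6432800292969 -295.1969299316406 38.282474517822266 124
scene 0.066 485.64471435546875 -291.1416320800781 36.525203704833984 72
top 0.04 483.2507629394531 -287.5291748046875 31.690204620361328 137
top 0.054 483.28466796875 -293.53631591796875 33.36780548095703 95
top 0.066 483.1041564941406 -294.2067565917969 34.54182434082031 54
```

View pics/p7scene.png

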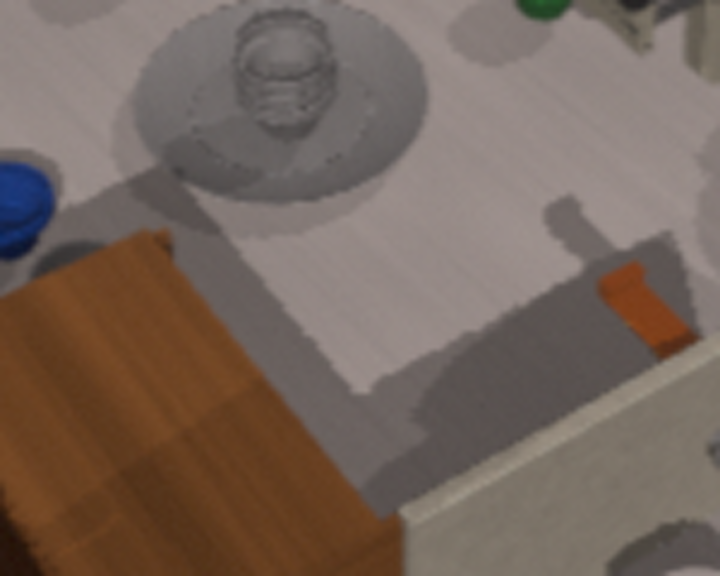

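View pics/endtop.png

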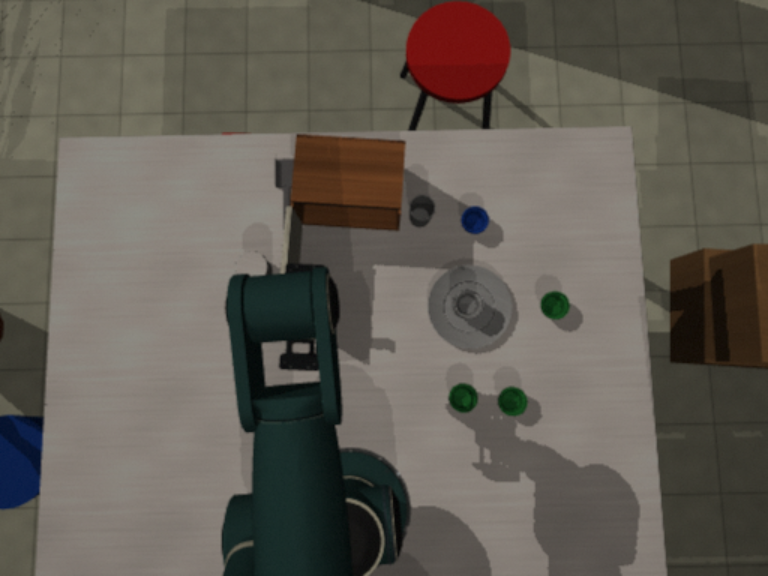

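The final views show the door square at about 1.565 rad. The catch is level again at scene (640,305), the stack is upright at (285,65) and the bystanders are in place. The robot is clear of everything, so I'm handing in.

```bash
python3 -c "
from cell import arm
print(arm.job_done())"
```

```text
the job is handed in; nothing more can be done
None
```

I nested both table katoris into the one on the plate. I then pressed the orange catch through the gap with tilted, closed fingers, swung the door past the rail and pushed it open from the inside. I handed the job in at about 23 s; no verdict is reported.

My last checks, just before handing in:
- **Door:** it read 1.563 rad in the scene view and 1.569 rad in the top view. It was the same to within 0.005 rad before and after I backed the arm off.
- **Catch:** it looked sprung back up and level. I judged this by eye and did not measure the angle.
- **Stack:** the top rim read 66 to 80 mm high (72 mm expected). The top view put all three centres at x 483 mm. The lowest rim's y was 6 mm off the upper two there and about 9 mm off in the scene view. I put that down to the lowest rim being partly hidden, because the stack looked straight and upright in both views.
- **Bystanders:** the dabba, tumbler and scoop looked unmoved by eye (the tumbler partly hidden by the arm in the top view); I did not measure them again. The robot was touching nothing.

One unplanned thing happened: the door coasted from about 0.41 to 0.50 rad when I pulled the fingers back after freeing the catch. It did no harm.

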